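# Turn gear housings over the step and close the holding channel

### The job

First wind the handwheel anticlockwise until the retaining bar is right back against its outer stop. Then push every gear housing standing on the raised deck over the step, so that it tumbles onto its sealing face in the felt-lined channel, round black cover up; next wind the handwheel clockwise until the bar is home against its inner stop behind the housings, and last push the end gate shut until its latch snaps in. Leave the other things on the bench where they are.

Things in the scene. Friction and masses are not known exactly. Their poses are not given: they have to be found in the camera images.
- station: The fixed aluminium turn-over station. Origin on the bench (z = 0) below the middle of the step's edge; its x axis points from the raised deck to the channel, y left along the edge, z up. Deck: flat top 50 mm high, x -165 to 0 mm, y -200 to 200. Upright guides 4 mm thick, 45 mm tall, from x -163 to -5, at y -160, -80, 0, 80, 160 make four lanes on it. At x = 0 it drops straight down 36 mm into the channel.
- channel_floor (a point): A point on the channel's grey felt floor, 14 mm above the bench, at station x 45, y 0 mm. The floor spans station x 0 to 165, y -200 to 255. The channel's right end wall has its inner face at y = -197 (top 60 mm above the bench); the gate closes the left end, with its inner face at y = 197.
- step_edge (a point): The middle of the step's upper edge, on the deck's top surface (50 mm above the bench); axes as the station's. A housing slid out square until its middle passes the edge tips over it by itself.
- bar (a joint): How far (m) the retaining bar is back from its inner stop: 0 = home against the inner stop, 0.045 = right back against the outer stop. The bar lies across the channel along the station's y, 14 mm thick, top 58 mm above the bench; its face towards the step is at station x = 98 mm + this value. It moves only with the handwheel, 18 mm for each turn.
- wheel (a joint): Turn (rad) of the handwheel, 0 to 15.7, about an upright axis: 0 with the bar home, growing anticlockwise seen from above as the bar goes back. Stays where it is left (friction about 0.07 N m).
- wheel_axis (a point): A point on the handwheel's upright axis, 88 mm above the bench, at station x -60, y -270 mm. The wheel is 117 mm across, the top of its rim 92 mm above the bench.
- crank (a point): The middle of the handwheel's upright crank grip, a white round peg 18 mm across, 36 mm tall (top 124 mm above the bench), 45 mm off the wheel's axis; this point is 110 mm above the bench. It spins freely on its own pin.
- gate (a joint): Angle (rad) of the channel's end gate about its upright hinge: 0 = shut (panel along the station's x), growing as its free end swings outwards to the station's +y, up to 1.4. Stays where it is left. Shutting it the last 0.12 rad takes about 4 to 12 N at the pad, as the sprung latch rides over the keeper.
- gate_hinge (a point): A point on the gate's upright hinge axis, 46 mm above the bench, at station x 4, y 202 mm. The gate's panel is 10 mm thick, reaches from there to 144 mm out, and stands from 17 to 75 mm above the bench.
- gate_pad (a point): A point on the gate's outer face, 100 mm from the hinge, 56 mm above the bench, good to push on. Axes turn with the gate: x along the panel away from the hinge, y outwards (at 0 these are the station's).
- latch (a joint): How far (m) the gate's bevelled latch bolt is pushed in against its spring: 0 = fully out, up to 0.010. It is out while the gate is open, is pushed in about 5 mm as it rides over the keeper, and snaps out again at 0 with the gate shut.
- house1_mid (a point): Centre (half-way up) of a die-cast gear housing 60 (x) by 56 (y) by 82 (z) mm, 0.4 to 0.75 kg, standing on the deck at first, its z up. Its +x face, the flat sealing face with a steel ring, starts turned to the step; its -x face has the round black cover. Lying as wanted, its x points straight down and this point is 44 mm above the bench. Three or four are present; None if absent.
- house2_mid (a point): Centre (half-way up) of a die-cast gear housing 60 (x) by 56 (y) by 82 (z) mm, 0.4 to 0.75 kg, standing on the deck at first, its z up. Its +x face, the flat sealing face with a steel ring, starts turned to the step; its -x face has the round black cover. Lying as wanted, its x points straight down and this point is 44 mm above the bench. Three or four are present; None if absent.
- house3_mid (a point): Centre (half-way up) of a die-cast gear housing 60 (x) by 56 (y) by 82 (z) mm, 0.4 to 0.75 kg, standing on the deck at first, its z up. Its +x face, the flat sealing face with a steel ring, starts turned to the step; its -x face has the round black cover. Lying as wanted, its x points straight down and this point is 44 mm above the bench. Three or four are present; None if absent.
- house4_mid (a point): Centre (half-way up) of a die-cast gear housing 60 (x) by 56 (y) by 82 (z) mm, 0.4 to 0.75 kg, standing on the deck at first, its z up. Its +x face, the flat sealing face with a steel ring, starts turned to the step; its -x face has the round black cover. Lying as wanted, its x points straight down and this point is 44 mm above the bench. Three or four are present; None if absent.
- tumbler: A blue insulated drinking cup, 76 mm across, 136 mm tall; origin under its middle. To be left alone.
- driver: A screwdriver 190 mm long lying on the bench; origin under its middle. To be left alone.
- motor: A grey cylindrical motor 64 mm across, 85 mm tall, standing; origin under its middle. To be left alone.
Things that resemble listed ones, but are neither listed nor needed, are in the scene too. Leave any blue or yellow look-alike of the part that bears house3_mid alone.

How it is judged:
On the way, in this order (a step that is already met when the one before it is completed fails the run):
1. the retaining bar is wound right back, within 4 mm of its outer stop (value of joint bar above 0.041 m), for 0.2 s.
2. every housing lies in the channel on its sealing face, cover up (angle between each of house1_mid, house2_mid, house3_mid, house4_mid's own x axis and vertical above 2.99 rad and x of house1_mid in the frame of station between 0.03 and 0.11 m and z of each of house1_mid, house2_mid, house3_mid, house4_mid in the frame of station below 0.055 m and y of house1_mid in the frame of station between -0.18 and 0.215 m and x of house2_mid in the frame of station between 0.03 and 0.11 m and y of house2_mid in the frame of station between -0.18 and 0.215 m and x of house3_mid in the frame of station between 0.03 and 0.11 m and y of house3_mid in the frame of station between -0.18 and 0.215 m and x of house4_mid in the frame of station between 0.03 and 0.11 m and y of house4_mid in the frame of station between -0.18 and 0.215 m), for 0.2 s.
3. the bar is home, within 2 mm of its inner stop (value of joint bar below 0.002 m), for 0.2 s.
4. the gate is shut and its latch has snapped in (value of joint gate below 0.03 rad and value of joint latch below 0.002 m), for 0.2 s.
At the end, for the whole second after the job is handed in: Every housing lies flat (within 8 degrees) on its sealing face in the channel, between step and bar; the bar is within 2 mm of its inner stop; the gate is shut (below 0.03 rad) with the latch out (within 2 mm) (all of step 4 and angle between each of house1_mid, house2_mid, house3_mid, house4_mid's own x axis and vertical above 2.99 rad and x of house1_mid in the frame of station between 0.03 and 0.07 m and z of each of house1_mid, house2_mid, house3_mid, house4_mid in the frame of station below 0.055 m and y of house1_mid in the frame of station between -0.18 and 0.18 m and x of house2_mid in the frame of station between 0.03 and 0.07 m and y of house2_mid in the frame of station between -0.18 and 0.18 m and x of house3_mid in the frame of station between 0.03 and 0.07 m and y of house3_mid in the frame of station between -0.18 and 0.18 m and x of house4_mid in the frame of station between 0.03 and 0.07 m and y of house4_mid in the frame of station between -0.18 and 0.18 m and value of joint bar below 0.002 m); the robot touches nothing.
It fails at once if the drinking cup is moved more than 3 cm (distance of tumbler from where it was at the start of the episode above 0.03 m).
It fails at once if the screwdriver is moved more than 3 cm (distance of driver from where it was at the start of the episode above 0.03 m).
It fails at once if the motor is moved more than 3 cm (distance of motor from where it was at the start of the episode above 0.03 m).
Of house1, house2, house3, house4 only 3 to 4 are there at a start; the rules pass over those that are not, and their reading is None.
At some moment in a run one of house1, house2, house3, house4 may be knocked a few centimetres aside while the robot is not near it.
Once in a run the grip may slacken for a moment while it holds something.
It also fails if it takes over 192 s, if anything falls off the work surface, if the arm or the gripper's body presses on something with over 40 N, if the wrist force passes 120 N, or if a joint passes its speed limit or range.

### The arm

A 6-joint arm with a two-finger parallel gripper is mounted at the origin on the work surface. World frame = base frame: x ahead of the robot, y to its left, z up, the work surface at z = 0. Lengths are in m, angles in rad, forces in N, time in s.
With the tool pointing down it reaches from about 0.25 to 0.775 m from the base axis. Payload 4 kg.
Tool frame: the origin (TCP) lies midway between the tips of the shut fingers; the grasp point (between the pads) lies 19 mm behind it; z points along the fingers, x is the direction in which the jaws open and shut, and the axes are right-handed (so a half turn about z gives the same grasp; the last joint's range is limited). The gripper opens to 94 mm and grips with 3 to 60 N. Pads are 16 mm wide; open, the fingers measure 119 mm over their backs; the gripper's body (75 mm by 177 mm) begins 78 mm behind the grasp point.
Start: joints at [1.059, 0.087, 1.371, -0, 1.684, -0.103], TCP at [0.219, 0.505, 0.206] pointing down, gripper open.
Joint ranges: [-3.1, 3.1], [-0.76, 2.03], [0.27, 2.55], [-1.08, 4.22], [0.17, 2.65], [-2.57, 2.57]. Speed limits (rad/s): [2.79, 2.79, 3.14, 3.14, 3.14, 3.14].

### API

Orientations are given as [roll, pitch, yaw] about the fixed x, y, z axes, in that order (R = Rz(yaw) Ry(pitch) Rx(roll)).
In Python, from bench import robot, eyes, close_job gives the robot as it stands.
- The arm moves only by the shell command python3 -m jog 'ROWS'. ROWS is JSON, a list of rows, each a list of 3 entries, a list of its own where there are three numbers: the turn, a rotation vector about the tool's x, y, z in degrees, then the shift along the tool's x, y, z in mm, then the closure, from -1 (fully open) to 1 (shut). In form: [[[wx, wy, wz], [x, y, z], claw], ...]. A call has 1 to 5 rows; each row is the pose to reach, as a shift and turn from the pose commanded when the call began, along the tool's axes at that moment; what a row does not reach only later rows make up. A row lasts 1/10 s, in which the tool goes at most 50 mm and 8.59 degrees, less where a joint would pass 70% of its speed; a pose out of reach is approached as far as the arm can. A call with a gripper value outside its range is refused whole. The fingers move at their own pace and stop on an object; the grip force is fixed at half the most. Time passes only in rows, so rows that repeat a pose let the fingers close. It gives the time, the measured TCP pose, the force and the opening at its end, in the units of the state.
- robot.get_obs(): the state, without advancing time (a new reading comes with each control period).
- eyes.snapshot(name): name is "side" or "top" or "wrist"; returns (picture, depth): 420x560x3 uint8, red, green, blue; 420x560 float32, m along the optical axis (not along the pixel's ray), 0 where there is no reading.
- eyes.camera_params(name): a dict with "mtx" (3x3 intrinsics, pixels), "k1" (the pictures are not rectified: a ray, as slopes to the right and down, at radius r is drawn at 1 + k1 r^2 times it, then the intrinsics apply), "world_to_cam" (4x4, takes a point from world to camera coordinates). Camera axes: x right, y up, looking along -z (the intrinsics and any distortion apply to the point x, -y, -z); pixel columns grow to the right and rows downward; lengths in m; the calibration is good to about 2 mm. A picture is of the moment at which its call begins: read the wrist's pose just before it. camera_params takes no time and is no camera call; for the wrist camera it gives the pose at the moment of the call.
- close_job(): hands the job in, once; it reports no verdict.
The state is a dict: "time": time; "joint_positions": joint angles; "qvel": joint speeds; "joint_torque": joint torques, N m; "tool_pos": TCP position; "ee_rot": TCP orientation; "wrist_force": force on the tool from outside, world axes, zero at the start; "wrist_torque": the same for the moment, N m; "width": finger opening in m.
Only numpy, scipy, OpenCV 4.12 (cv2) and the standard library are available. Lean on these libraries where they do the work, as an engineer would, in place of code of your own. Each camera call takes 0.05 s, during which the arm holds its last target. There are 200 camera calls.

## Working session

There is one attempt and no reset: what is moved stays moved. The work goes in short steps, Python scripts to look and compute and a shell command to move; the robot and the scene stay as the last step left them, time stands still between calls to the robot, and variables do not carry over. Pictures are saved under pics/ and viewed, about 12 in all and at most 16, crops included, and the job is handed in when it is done.

```bash
mkdir -p pics; ls
python3 - <<'E'
from bench import robot, eyes
import cv2,numpy as np
print(robot.get_obs())
for n in ("top","side"):
    p,d=eyes.snapshot(n); cv2.imwrite(f"pics/{n}0.png",p[:,:,::-1]); np.save(f"pics/{n}0.npy",d)
    print(n,eyes.camera_params(n))
E
```

```text
pics
{'time': 0.0, 'joint_positions': array([ 1.05890763e+00,  8.79561937e-02,  1.37221253e+00, -1.79535738e-06,
        1.68360280e+00, -1.03093534e-01]), 'qvel': array([ 0.00052576, -0.00174587,  0.00112157, -0.00044381,  0.00171893,
        0.00108603]), 'joint_torque': array([ 6.51953815e-04, -3.40170872e+01, -3.02431118e+01,  7.20100547e-02,
        3.26351461e-02, -1.77990000e-04]), 'tool_pos': array([0.21836412, 0.50420849, 0.2043247 ]), 'ee_rot': array([-3.14137020e+00,  2.16747982e-03,  1.16200121e+00]), 'wrist_force': array([-0.60204129, -0.08178026,  0.01767908]), 'wrist_torque': array([0.00841122, 0.0036111 , 0.00205953]), 'width': 0.09404371474430012}
top {'mtx': array([[516.20475663,   0.        , 273.06898657],
       [  0.        , 516.20475663, 206.41179453],
       [  0.        ,   0.        ,   1.        ]]), 'k1': -0.1697590417984903, 'world_to_cam': array([[ 0.02315439, -0.99973006,  0.0019178 , -0.02964015],
       [ 0.98170248,  0.02309945,  0.18901499, -0.48822332],
       [-0.18900826, -0.00249382,  0.98197233, -1.70693554],
       [ 0.        ,  0.        ,  0.        ,  1.        ]])}
side {'mtx': array([[546.18429356,   0.        , 276.09459518],
       [  0.        , 546.18429356, 213.70427025],
       [  0.        ,   0.        ,   1.        ]]), 'k1': 0.015332972154976119, 'world_to_cam': array([[ 0.88411806, -0.46710305, -0.01224748, -0.42078029],
       [ 0.32700013,  0.59978732,  0.73029178, -0.2072732 ],
       [-0.33377563, -0.64966908,  0.68302556, -1.42042846],
       [ 0.        ,  0.        ,  0.        ,  1.        ]])}
```

View pics/top0.png

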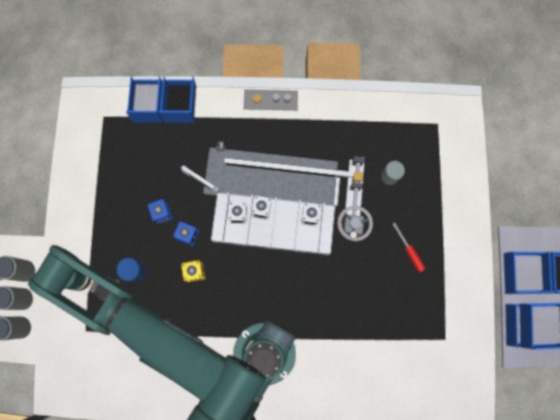

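View pics/side0.png

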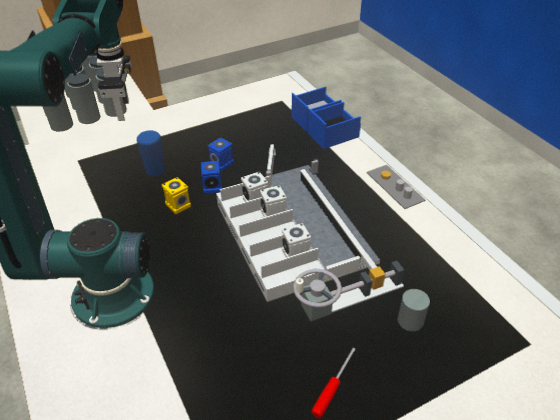

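The top view shows three white housings on the deck at (237,211), (261,206) and (312,213). The two blue parts (159,210), (185,232) and the yellow one (192,270) are look-alikes to leave. The wheel is at (355,223), the open gate at (199,178), the cup at (128,269), and the motor and driver are to the right. Enlarging now to get the station pose.

```bash
cat > h.py <<'E'
import numpy as np,cv2
from bench import robot,eyes
from scipy.spatial.transform import Rotation as R
def w2p(n,P):
    c=eyes.camera_params(n); T=c["world_to_cam"]; P=np.atleast_2d(P); q=P@T[:3,:3].T+T[:3,3]
    u=np.c_[q[:,0]/-q[:,2],-q[:,1]/-q[:,2]]; r2=(u**2).sum(1,keepdims=True); u=u*(1+c["k1"]*r2)
    return u@c["mtx"][:2,:2].T+c["mtx"][:2,2]
def p2w(n,uv,z):
    c=eyes.camera_params(n); T=c["world_to_cam"]; uv=np.atleast_2d(uv)
    u=cv2.undistortPoints(np.float64(uv)[:,None],c["mtx"],np.array([c["k1"],0,0,0,0.]))[:,0]
    d=np.c_[u[:,0],-u[:,1],-np.ones(len(u))]@T[:3,:3]; o=-T[:3,:3].T@T[:3,3]
    return o+d*((np.atleast_1d(z)-o[2])/d[:,2])[:,None]
def crop(n,p,x0,y0,w,h,s,name):
    cv2.imwrite(f"pics/{name}.png",cv2.resize(p[y0:y0+h,x0:x0+w,::-1],None,fx=s,fy=s,interpolation=cv2.INTER_CUBIC))
E
python3 - <<'E'
from h import *
p=cv2.imread("pics/top0.png")[:,:,::-1]; crop("top",p,170,130,220,140,3.6,"c1")
p=cv2.imread("pics/side0.png")[:,:,::-1]; crop("side",p,200,130,230,200,3,"c2")
E
```

```text
(no output)
```

View pics/c1.png

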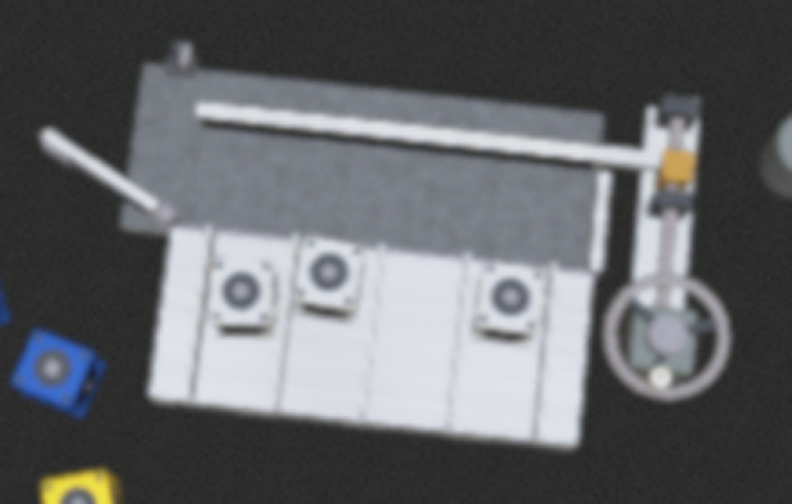

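View pics/c2.png

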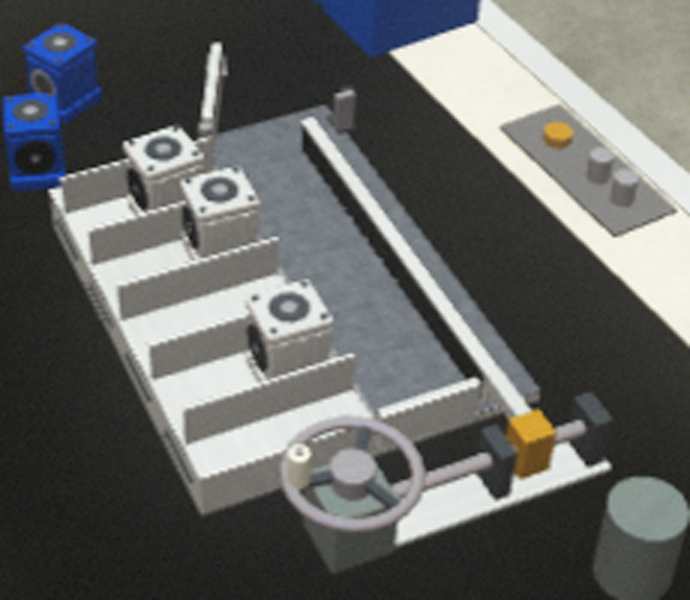

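```bash
cat > st.py <<'E'
from h import *
from scipy.optimize import least_squares
T=np.array([[175,228],[592,270],[150,402],[578,447],[668,335]])/3.6+[170,130]-.36
S=np.array([[208,512],[52,190],[352,470]])/3+[200,130]-.33
tp=np.array([[0,.2,.05],[0,-.2,.05],[-.165,.2,.05],[-.165,-.2,.05],[-.06,-.27,.092]])
sp=np.array([[-.165,-.2,.0],[-.165,.2,.05],[-.06,-.27,.092]])
def tw(x,P): c,s=np.cos(x[2]),np.sin(x[2]); P=np.atleast_2d(P); return np.c_[P[:,0]*c-P[:,1]*s+x[0],P[:,0]*s+P[:,1]*c+x[1],P[:,2]]
f=lambda x:np.r_[w2p("top",tw(x,tp))-T,w2p("side",tw(x,sp))-S]
r=least_squares(lambda x:f(x).ravel(),[.5,0,0],loss="soft_l1")
ST=r.x
def ws(P): c,s=np.cos(ST[2]),np.sin(ST[2]); P=np.atleast_2d(P)-[ST[0],ST[1],0]; return np.c_[P[:,0]*c+P[:,1]*s,-P[:,0]*s+P[:,1]*c,P[:,2]]
E
python3 - <<'E'
from st import *
np.set_printoptions(precision=4,suppress=True)
print(ST); print(f(ST))
t=lambda a:np.array(a)/3.6+[170,130]-.36
s=lambda a:np.array(a)/3+[200,130]-.33
print("crank",p2w("top",t([660,377]),.124),ws(p2w("top",t([660,377]),.124)),ws(p2w("side",s([299,453]),.124)))
h=p2w("top",t([[240,290],[329,271],[510,297]]),.132);print("house",h,ws(h))
h=p2w("side",s([[163,148],[219,189],[289,307]]),.132);print("house",ws(h))
g=p2w("top",t([[48,135],[168,215]]),.075);print("gate",ws(g))
h=p2w("side",s([[216,45],[640,500]]),[.075,.085]);print(ws(h),h)
h=p2w("top",[[395,168]],[.085]);print("motor",h,ws(h))
print("wheel",tw(ST,[-.06,-.27,.088]))
print("bar",ws(p2w("top",t([[200,108],[640,158]]),.058)))
o=p2w("top",[[128,269],[192,270],[185,232],[159,210]],[.136,.08,.08,.08]);print("obst",o,ws(o))
E
```

```text
[ 0.516  -0.0277 -0.0835]
[[-0.4692 -0.6528]
 [ 0.4114 -0.0404]
 [ 0.3119 -1.2476]
 [ 0.0917 -1.0739]
 [ 0.2708 -0.5998]
 [-2.7479  1.8391]
 [-2.0584  0.3043]
 [-0.2059 -0.5259]]
crank [[ 0.3881 -0.2783  0.124 ]] [[-0.1065 -0.2604  0.124 ]] [[-0.1034 -0.2628  0.124 ]]
house [[ 0.4571  0.0998  0.132 ]
 [ 0.4763  0.0205  0.132 ]
 [ 0.4564 -0.1422  0.132 ]] [[-0.0693  0.1222  0.132 ]
 [-0.0435  0.0448  0.132 ]
 [-0.0498 -0.1191  0.132 ]]
house [[-0.0673  0.121   0.132 ]
 [-0.0418  0.0451  0.132 ]
 [-0.0468 -0.1199  0.132 ]]
gate [[0.0695 0.3267 0.075 ]
 [0.0044 0.203  0.075 ]]
[[ 0.0715  0.3255  0.075 ]
 [ 0.1371 -0.3847  0.085 ]] [[ 0.6144  0.2907  0.075 ]
 [ 0.6206 -0.4225  0.085 ]]
motor [[ 0.6244 -0.4307  0.085 ]] [[ 0.1417 -0.3925  0.085 ]]
wheel [[ 0.4337 -0.2917  0.088 ]]
bar [[ 0.1154  0.1883  0.058 ]
 [ 0.1114 -0.2345  0.058 ]]
obst [[0.257  0.4404 0.136 ]
 [0.2641 0.2422 0.08  ]
 [0.3891 0.2717 0.08  ]
 [0.4611 0.3638 0.08  ]] [[-0.2972  0.4449  0.136 ]
 [-0.2735  0.2479  0.08  ]
 [-0.1514  0.2877  0.08  ]
 [-0.0873  0.3856  0.08  ]]
```

Station pose is found (0.516, -0.028, yaw -4.8°), with housings in lanes 1, 2 and 4 and the bar about 8 mm from home. I'll turn the tool so its x is station +y and its y is station +x, then go to the crank.

```bash
cat > go.py <<'E'
import sys; from st import *
np.set_printoptions(precision=1,suppress=True)
o=robot.get_obs(); p=ws(o["tool_pos"])[0]*1e3
M=R.from_euler("xyz",o["ee_rot"])
print("t",round(o["time"],2),"station mm",p,"yaw in station deg",np.round(np.degrees(o["ee_rot"][2]-ST[2]),1),"rp",np.degrees(o["ee_rot"][:2]),"F",o["wrist_force"],"w",round(o["width"]*1e3,1))
if len(sys.argv)>3:
    q=tw(ST,np.array([float(a) for a in sys.argv[1:4]])/1e3)[0]
    print("shift tool mm",M.inv().apply(q-o["tool_pos"])*1e3)
E
python3 -m jog '[[[0,0,-8.5],[0,0,0],-1],[[0,0,-17],[0,0,0],-1],[[0,0,-18.6],[0,0,0],-1],[[0,0,-18.6],[0,0,0],-1]]'; python3 go.py -105 -261.5 160
```

```text
time: 0.5
tool_pos: [0.2185, 0.5045, 0.2051]
ee_rot: [-3.141, 0.001, 1.484]
wrist_force: [0.9, -1.0, 0.2]
width: 0.0942
t 0.5 station mm [-340.8  505.6  205.1] yaw in station deg 89.8 rp [-180.    0.] F [ 0.9 -1.   0.2] w 94.2
shift tool mm [-766.4  238.    45.5]
```

```bash
python3 -m jog '[[[0,0,0],[-47,14,0],-1],[[0,0,0],[-94,28,0],-1],[[0,0,0],[-141,42,0],-1],[[0,0,0],[-188,56,0],-1],[[0,0,0],[-235,70,0],-1]]' >/dev/null
python3 -m jog '[[[0,0,0],[-47,14,0],-1],[[0,0,0],[-94,28,0],-1],[[0,0,0],[-141,42,0],-1],[[0,0,0],[-188,56,0],-1],[[0,0,0],[-235,70,0],-1]]' >/dev/null
python3 -m jog '[[[0,0,0],[-47,14,0],-1],[[0,0,0],[-94,28,0],-1],[[0,0,0],[-141,42,0],-1],[[0,0,0],[-188,56,0],-1],[[0,0,0],[-235,70,0],-1]]' >/dev/null
python3 -m jog '[[[0,0,0],[-31,13,20],-1],[[0,0,0],[-62,27,40],-1],[[0,0,0],[-62,27,40],-1],[[0,0,0],[-62,27,40],-1]]' ; python3 go.py -105 -261.5 98
python3 - <<'E'
from h import *
p,d=eyes.snapshot("wrist"); cv2.imwrite("pics/w1.png",p[:,:,::-1])
from st import *
print(w2p("wrist",tw(ST,[[-.105,-.2615,.124],[-.06,-.27,.092]])))
E
```

```text
time: 2.4
tool_pos: [0.3898, -0.2794, 0.1645]
ee_rot: [-3.139, -0.002, 1.484]
wrist_force: [-0.3, -0.3, 0.7]
width: 0.0941
t 2.4 station mm [-104.7 -261.3  164.5] yaw in station deg 89.8 rp [-179.9   -0.1] F [-0.3 -0.3  0.7] w 94.1
shift tool mm [-0.3 -0.1 66.5]
[[288.27384495 226.91541868]
 [277.03584561 271.78333796]]
```

View pics/w1.png

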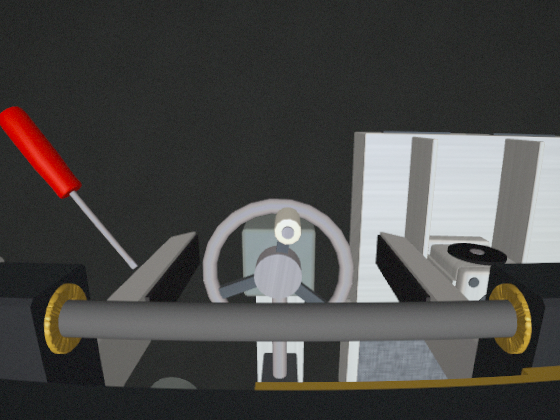

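The wrist view puts the crank peg at (288,231) against a predicted (288,227), so the calibration is good. Descending and gripping, and computing the circle table.

```bash
python3 -m jog '[[[0,0,0],[0,0,33],-1],[[0,0,0],[0,0,66],-1],[[0,0,0],[0,0,66],0.6],[[0,0,0],[0,0,66],0.9],[[0,0,0],[0,0,66],0.9]]' >/dev/null
python3 -m jog '[[[0,0,0],[0,0,0],0.9],[[0,0,0],[0,0,0],0.9],[[0,0,0],[0,0,0],0.9],[[0,0,0],[0,0,0],0.9],[[0,0,0],[0,0,0],0.9]]'; python3 go.py
python3 - <<'E'
import numpy as np
for s in (30,-30):
  f0=169.3
  for k in range(6):
    a=np.radians(f0+s*np.arange(1,6)); b=np.radians(f0)
    print(s,f0,[[int(round(45*(np.sin(x)-np.sin(b)))),int(round(45*(np.cos(x)-np.cos(b))))] for x in a]); f0+=5*s
E
```

```text
time: 3.45
tool_pos: [0.3903, -0.2796, 0.0995]
ee_rot: [3.142, -0.0, 1.487]
wrist_force: [0.2, -0.5, 0.2]
width: 0.0332
t 3.45 station mm [-104.2 -261.5   99.5] yaw in station deg 90.0 rp [180.  -0.] F [ 0.2 -0.5  0.2] w 33.2
30 169.3 [[-23, 2], [-42, 15], [-53, 36], [-51, 59], [-38, 78]]
30 319.3 [[21, 10], [44, 8], [63, -5], [74, -26], [72, -49]]
30 469.3 [[-13, -19], [-34, -29], [-57, -28], [-77, -14], [-87, 7]]
30 619.3 [[2, 23], [15, 42], [36, 53], [59, 51], [78, 38]]
30 769.3 [[10, -21], [8, -44], [-5, -63], [-26, -74], [-49, -72]]
30 919.3 [[-19, 13], [-29, 34], [-28, 57], [-14, 77], [7, 87]]
-30 169.3 [[21, 10], [34, 29], [36, 53], [26, 74], [7, 87]]
-30 19.30000000000001 [[-23, 2], [-44, -8], [-57, -28], [-59, -51], [-49, -72]]
-30 -130.7 [[19, -13], [42, -15], [63, -5], [77, 14], [78, 38]]
-30 -280.7 [[-10, 21], [-29, 34], [-53, 36], [-74, 26], [-87, 7]]
-30 -430.7 [[-2, -23], [8, -44], [28, -57], [51, -59], [72, -49]]
-30 -580.7 [[13, 19], [15, 42], [5, 63], [-14, 77], [-38, 78]]
```

```bash
python3 -m jog '[[[0,0,0],[0,0,0],0.9],[[0,0,0],[0,0,0],0.9],[[0,0,0],[0,0,0],0.9],[[0,0,0],[0,0,0],0.9],[[0,0,0],[0,0,0],0.9]]'
python3 -m jog '[[[0,0,0],[-23,2,0],0.9],[[0,0,0],[-42,15,0],0.9],[[0,0,0],[-53,36,0],0.9],[[0,0,0],[-51,59,0],0.9],[[0,0,0],[-38,78,0],0.9]]'; python3 go.py
```

```text
time: 3.95
tool_pos: [0.3903, -0.2794, 0.0994]
ee_rot: [-3.141, -0.0, 1.487]
wrist_force: [-0.2, -0.4, 0.1]
width: 0.0173
time: 4.45
tool_pos: [0.4641, -0.3241, 0.0993]
ee_rot: [-3.138, -0.002, 1.485]
wrist_force: [-8.0, 4.9, 6.0]
width: 0.0172
t 4.45 station mm [ -27.  -299.7   99.3] yaw in station deg 89.9 rp [-179.8   -0.1] F [-8.   4.9  6. ] w 17.2
```

```bash
python3 -m jog '[[[0,0,0],[21,10,0],0.9],[[0,0,0],[44,8,0],0.9],[[0,0,0],[63,-5,0],0.9],[[0,0,0],[74,-26,0],0.9],[[0,0,0],[72,-49,0],0.9]]'|tail -2
python3 -m jog '[[[0,0,0],[-13,-19,0],0.9],[[0,0,0],[-34,-29,0],0.9],[[0,0,0],[-57,-28,0],0.9],[[0,0,0],[-77,-14,0],0.9],[[0,0,0],[-87,7,0],0.9]]'|tail -2
python3 -m jog '[[[0,0,0],[2,23,0],0.9],[[0,0,0],[15,42,0],0.9],[[0,0,0],[36,53,0],0.9],[[0,0,0],[59,51,0],0.9],[[0,0,0],[78,38,0],0.9]]'; python3 go.py
python3 - <<'E'
from h import *
p,d=eyes.snapshot("top"); crop("top",p,170,130,220,140,3.6,"c3")
E
```

```text
wrist_force: [4.0, -6.1, -3.1]
width: 0.0171
wrist_force: [0.7, 6.3, 3.4]
width: 0.0197
time: 5.95
tool_pos: [0.4725, -0.2586, 0.0993]
ee_rot: [3.13, -0.004, 1.489]
wrist_force: [5.0, 2.9, -1.0]
width: 0.0173
t 5.95 station mm [ -24.1 -233.8   99.3] yaw in station deg 90.1 rp [179.3  -0.2] F [ 5.   2.9 -1. ] w 17.3
```

View pics/c3.png

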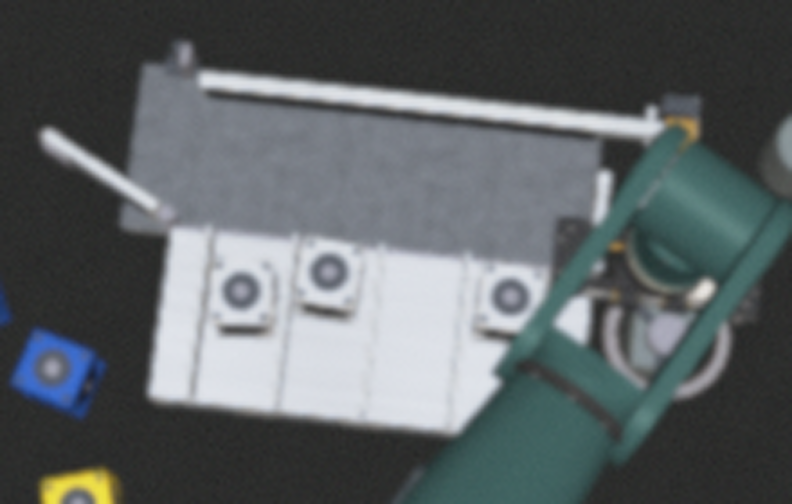

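The bar has moved back about 30 mm and has about 6–7 mm left (around 130°).

```bash
python3 -m jog '[[[0,0,0],[10,-21,0],0.9],[[0,0,0],[8,-44,0],0.9],[[0,0,0],[-5,-63,0],0.9]]'|tail -2
python3 -m jog '[[[0,0,0],[-10,-7,0],0.9],[[0,0,0],[-10,-7,0],0.9]]'|tail -2; python3 -m jog '[[[0,0,0],[-11,-4,0],0.9],[[0,0,0],[-11,-4,0],0.9]]'|tail -2;  python3 go.py
python3 - <<'E'
from st import *
p,d=eyes.snapshot("top"); np.save("pics/t.npy",p)
# bar profile: sample along station x at y=.1,.05 (z=.058)
for y in (.12,.05,-.05):
    xs=np.arange(.10,.18,.001); uv=w2p("top",tw(ST,np.c_[xs,0*xs+y,0*xs+.058])).astype(np.float32)
    v=cv2.remap(p.mean(2).astype(np.float32),uv[None,:,0],uv[None,:,1],1)[0]; print(y,xs[v>165][[0,-1]])
E
```

```text
wrist_force: [18.7, -13.8, -16.2]
width: 0.0173
wrist_force: [13.6, -7.4, -11.3]
width: 0.0174
wrist_force: [17.9, -4.1, -10.9]
width: 0.0172
t 6.7 station mm [ -97.6 -264.2   99.4] yaw in station deg 89.9 rp [179.1   0.2] F [ 17.9  -4.1 -10.9] w 17.2
0.12 [0.144 0.156]
0.05 [0.143 0.156]
-0.05 [0.142 0.156]
```

The bar is at about 45 mm and the force rose against the stop. Releasing, lifting and moving behind the rightmost housing.

```bash
python3 -m jog '[[[0,0,0],[0,3,0],0.3],[[0,0,0],[0,3,0],0],[[0,0,0],[0,3,0],0],[[0,0,0],[0,3,0],-0.1],[[0,0,0],[0,3,0],-0.1]]'|tail -2
python3 -m jog '[[[0,0,0],[0,0,-40],0],[[0,0,0],[0,0,-70],0.36],[[0,0,0],[0,0,-70],0.36]]'|tail -2; python3 go.py -108 -120 165
python3 - <<'E'
from st import *
p,d=eyes.snapshot("top")
for y in (.12,.05,-.05):
    xs=np.arange(.10,.18,.001); uv=w2p("top",tw(ST,np.c_[xs,0*xs+y,0*xs+.058])).astype(np.float32)
    v=cv2.remap(p.mean(2).astype(np.float32),uv[None,:,0],uv[None,:,1],1)[0]; print(y,xs[v>165][[0,-1]])
crop("top",p,170,130,220,140,3.6,"c4")
E
```

```text
wrist_force: [1.4, 0.0, 0.6]
width: 0.0509
wrist_force: [0.4, -0.4, -0.0]
width: 0.0343
t 7.55 station mm [ -99.1 -264.1  174.8] yaw in station deg 90.0 rp [179.6   0.3] F [ 0.4 -0.4 -0. ] w 34.3
shift tool mm [144.2  -9.    8.8]
0.12 [0.144 0.156]
0.05 [0.143 0.156]
-0.05 [0.142 0.156]
```

View pics/c4.png

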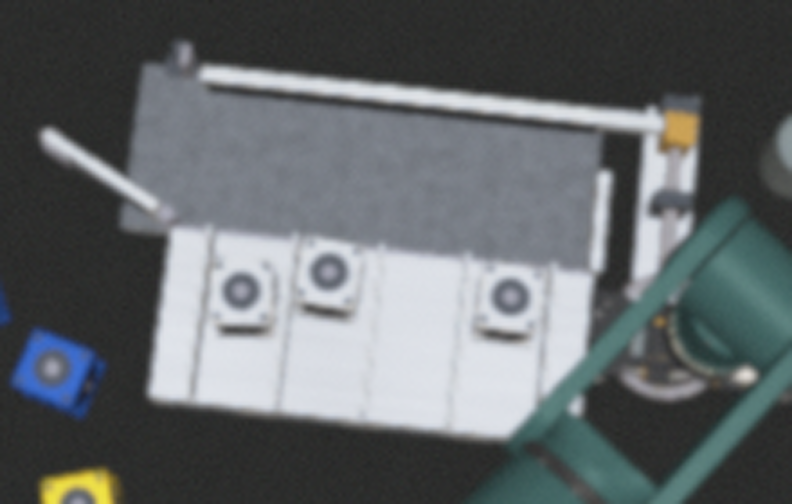

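Bar fully back; the orange nut is against its block and the housings have not moved. Going behind housing 3.

```bash
python3 -m jog '[[[0,0,0],[48,-4,0],0.36],[[0,0,0],[96,-8,0],0.36],[[0,0,0],[144,-14,0],0.36],[[0,0,0],[144,-14,0],0.36],[[0,0,0],[144,-14,0],0.36]]'|tail -2; python3 go.py -112 -120 73
python3 - <<'E'
from st import *
p,d=eyes.snapshot("wrist"); cv2.imwrite("pics/w2.png",p[:,:,::-1])
E
```

```text
wrist_force: [0.3, -0.4, -0.3]
width: 0.0302
t 8.1 station mm [-115.8 -117.6  168.3] yaw in station deg 90.1 rp [-179.9    0. ] F [ 0.3 -0.4 -0.3] w 30.2
shift tool mm [-2.4  3.9 95.3]
```

View pics/w2.png

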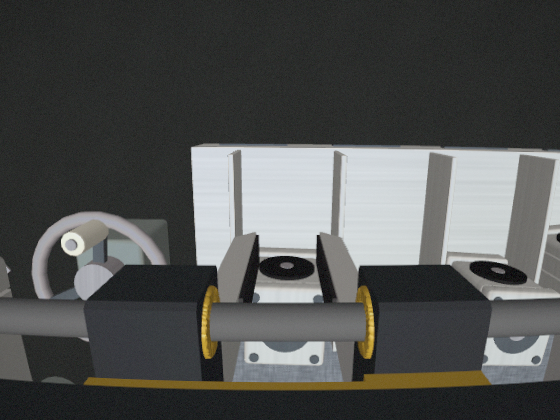

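```bash
python3 -m jog '[[[0,0,0],[-2,2,48],0.36],[[0,0,0],[-2,2,95],0.36],[[0,0,0],[-2,2,95],0.36]]'|tail -2; python3 go.py -112 -120 73
python3 -m jog '[[[0,0,0],[0,12,0],0.36],[[0,0,0],[0,24,0],0.36],[[0,0,0],[0,34,0],0.36],[[0,0,0],[0,42,0],0.36],[[0,0,0],[0,50,0],0.36]]'|tail -2; python3 go.py
```

```text
wrist_force: [-0.6, 0.3, -0.7]
width: 0.03
t 8.45 station mm [-119.9 -119.2   66.3] yaw in station deg 89.8 rp [-179.    -0.4] F [-0.6  0.3 -0.7] w 30.0
shift tool mm [-0.8  7.7 -6.8]
wrist_force: [-7.6, 0.5, 6.8]
width: 0.0305
t 8.95 station mm [ -62.  -121.3   77.3] yaw in station deg 90.0 rp [-180.     0.1] F [-7.6  0.5  6.8] w 30.5
```

```bash
python3 -m jog '[[[0,0,0],[0,6,0],0.36],[[0,0,0],[0,12,0],0.36],[[0,0,0],[0,18,0],0.36],[[0,0,0],[0,22,0],0.36],[[0,0,0],[0,25,0],0.36]]'|tail -2; python3 go.py
python3 - <<'E'
from st import *
p,d=eyes.snapshot("side"); crop("side",p,200,130,230,200,3,"c5")
E
```

```text
wrist_force: [-7.1, 1.2, 5.1]
width: 0.03
t 9.45 station mm [ -37.5 -120.8   76.2] yaw in station deg 90.0 rp [-180.     0.1] F [-7.1  1.2  5.1] w 30.0
```

View pics/c5.png

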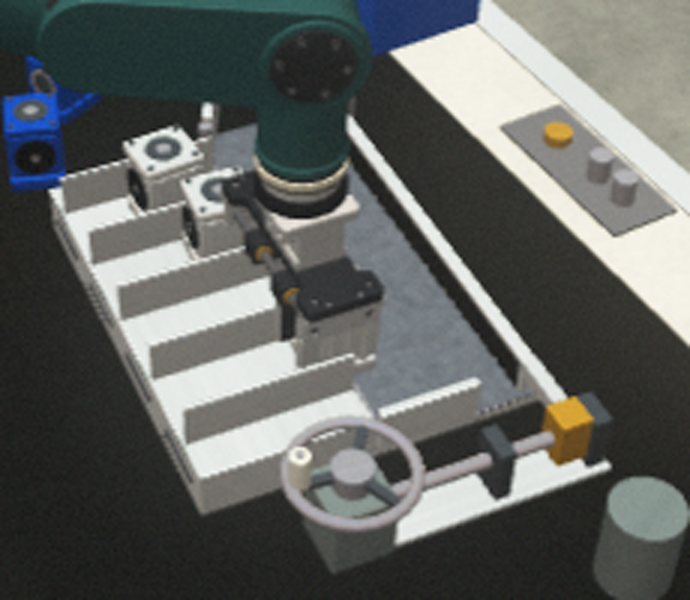

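Housing 3 is at the brink and still upright. Pushing on in small steps.

```bash
python3 -m jog '[[[0,0,0],[0,3,0],0.36],[[0,0,0],[0,5,0],0.36]]'|grep force; python3 -m jog '[[[0,0,0],[0,3,0],0.36],[[0,0,0],[0,4,0],0.36]]'|grep force; python3 -m jog '[[[0,0,0],[0,3,0],0.36],[[0,0,0],[0,3,0],0.36],[[0,0,0],[0,3,0],0.36],[[0,0,0],[0,3,0],0.36]]'|grep force;python3 go.py
python3 - <<'E'
from st import *
p,d=eyes.snapshot("side"); crop("side",p,200,130,230,200,3,"c6")
E
```

```text
wrist_force: [-1.1, 0.0, 1.5]
wrist_force: [-2.2, -0.2, 4.2]
wrist_force: [-0.6, 0.4, 4.5]
t 10.3 station mm [ -25.1 -120.7   75.2] yaw in station deg 90.0 rp [179.9   0. ] F [-0.6  0.4  4.5] w 30.2
```

View pics/c6.png

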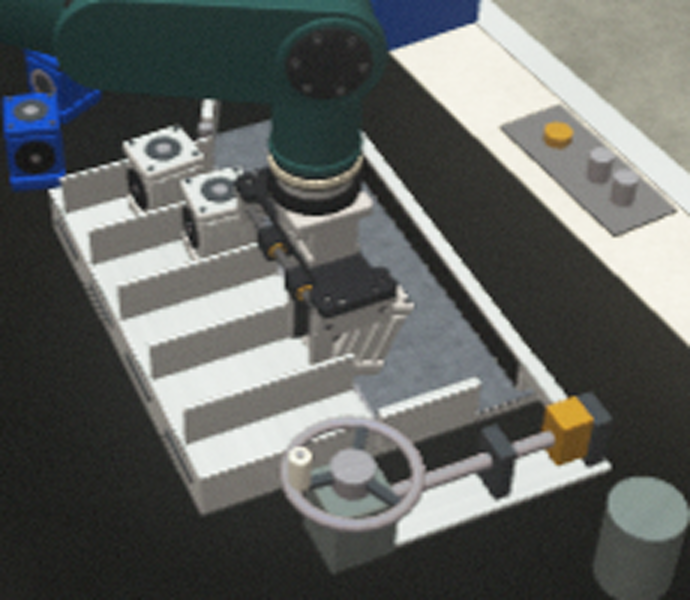

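It is tilting, leaning back on the fingers; keep pushing.

```bash
python3 -m jog '[[[0,0,0],[0,4,0],0.36],[[0,0,0],[0,8,0],0.36],[[0,0,0],[0,8,0],0.36]]'|grep force; python3 -m jog '[[[0,0,0],[0,4,0],0.36],[[0,0,0],[0,8,0],0.36],[[0,0,0],[0,8,0],0.36],[[0,0,0],[0,8,0],0.36]]'|grep force;python3 go.py
python3 - <<'E'
from st import *
p,d=eyes.snapshot("side"); crop("side",p,270,180,120,100,5,"c7")
E
```

```text
wrist_force: [3.2, -0.2, 7.3]
wrist_force: [-0.0, 0.0, -0.1]
t 11.05 station mm [ -10.9 -120.2   73.3] yaw in station deg 90.0 rp [-179.9   -0. ] F [-0.   0.  -0.1] w 30.5
```

View pics/c7.png

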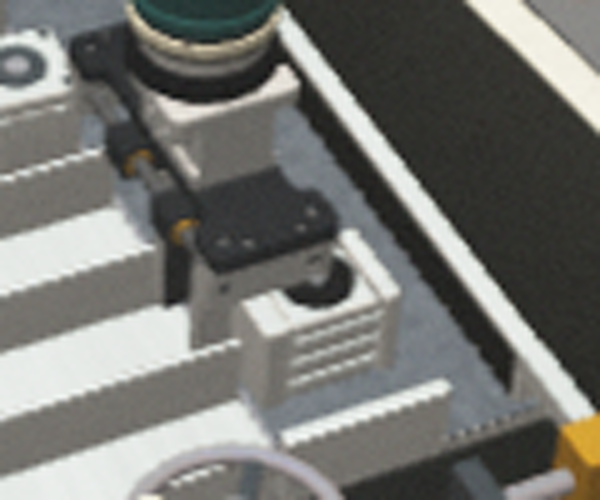

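Housing 3 tumbled: black cover up in the channel, force zero. Next is housing 2.

```bash
python3 -m jog '[[[0,0,0],[0,-25,0],0.36],[[0,0,0],[0,-50,-20],0.36],[[0,0,0],[0,-60,-60],0.36],[[0,0,0],[0,-70,-95],0.36],[[0,0,0],[20,-99,-95],0.36]]'|tail -2
python3 -m jog '[[[0,0,0],[40,0,0],0.36],[[0,0,0],[80,0,0],0.36],[[0,0,0],[120,0,0],0.36],[[0,0,0],[143,0,0],0.36],[[0,0,0],[143,0,0],0.36]]'|tail -2
python3 go.py -110 43 74
python3 - <<'E'
from st import *
p,d=eyes.snapshot("side"); crop("side",p,200,130,230,200,3,"c8")
E
```

```text
wrist_force: [0.3, 0.8, 1.4]
width: 0.0304
wrist_force: [-0.9, -0.4, 0.4]
width: 0.03
t 12.1 station mm [-110.2   44.7  168.2] yaw in station deg 90.2 rp [-179.8   -0. ] F [-0.9 -0.4  0.4] w 30.0
shift tool mm [-1.8  0.5 94.2]
```

View pics/c8.png

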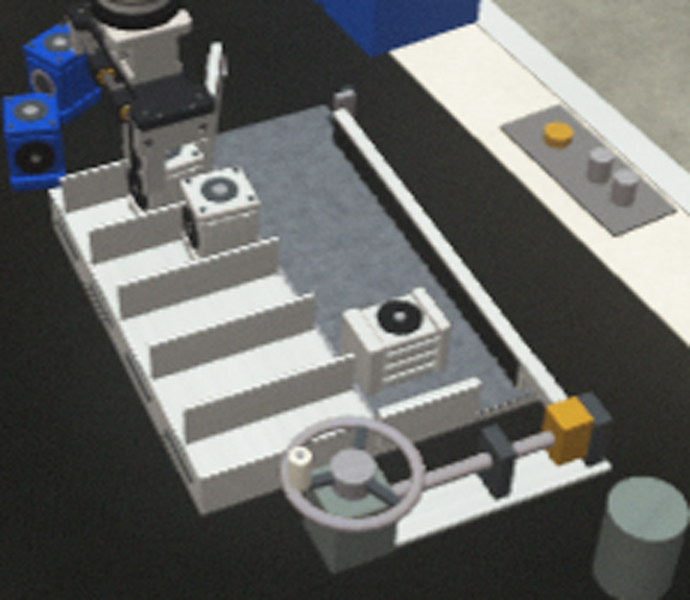

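Housing 3 lies flat at (400,315) and housing 2 is unmoved at (220,190). Same push for housing 2.

```bash
python3 -m jog '[[[0,0,0],[-1,0,40],0.36],[[0,0,0],[-1,0,80],0.36],[[0,0,0],[-1,0,93],0.36],[[0,0,0],[-1,0,93],0.36],[[0,0,0],[-1,0,93],0.36]]'|tail -2; python3 go.py
python3 -m jog '[[[0,0,0],[0,12,0],0.36],[[0,0,0],[0,24,0],0.36],[[0,0,0],[0,34,0],0.36],[[0,0,0],[0,42,0],0.36],[[0,0,0],[0,50,0],0.36]]'|grep force
python3 -m jog '[[[0,0,0],[0,6,0],0.36],[[0,0,0],[0,12,0],0.36],[[0,0,0],[0,18,0],0.36],[[0,0,0],[0,22,0],0.36],[[0,0,0],[0,25,0],0.36]]'|grep force
python3 -m jog '[[[0,0,0],[0,3,0],0.36],[[0,0,0],[0,6,0],0.36],[[0,0,0],[0,9,0],0.36]]'|grep force; python3 go.py
```

```text
wrist_force: [-0.3, 0.1, 0.6]
width: 0.0297
t 12.65 station mm [-108.2   40.9   77.6] yaw in station deg 89.9 rp [179.9   0. ] F [-0.3  0.1  0.6] w 29.7
wrist_force: [-7.9, 0.3, 4.9]
wrist_force: [-6.8, -0.2, 6.7]
wrist_force: [-0.6, -0.9, 7.0]
t 13.95 station mm [-22.5  41.6  78.3] yaw in station deg 90.0 rp [179.7  -0. ] F [-0.6 -0.9  7. ] w 29.7
```

```bash
python3 -m jog '[[[0,0,0],[0,4,0],0.36],[[0,0,0],[0,8,0],0.36],[[0,0,0],[0,8,0],0.36]]'|grep force; python3 -m jog '[[[0,0,0],[0,4,0],0.36],[[0,0,0],[0,8,0],0.36],[[0,0,0],[0,8,0],0.36],[[0,0,0],[0,8,0],0.36]]'|grep force;python3 go.py
```

```text
wrist_force: [0.6, 0.6, 0.6]
wrist_force: [-0.5, -0.1, -0.8]
t 14.65 station mm [-9.3 41.5 75.8] yaw in station deg 90.0 rp [-179.9   -0. ] F [-0.5 -0.1 -0.8] w 30.1
```

```bash
python3 -m jog '[[[0,0,0],[0,-25,0],0.36],[[0,0,0],[0,-50,-20],0.36],[[0,0,0],[0,-60,-60],0.36],[[0,0,0],[0,-80,-92],0.36],[[0,0,0],[20,-114,-92],0.36]]'|tail -2
python3 -m jog '[[[0,0,0],[30,0,0],0.36],[[0,0,0],[57,0,0],0.36],[[0,0,0],[57,0,0],0.36],[[0,0,0],[57,0,0],0.36]]'|tail -2
python3 go.py -125 120 74
python3 - <<'E'
from st import *
p,d=eyes.snapshot("side"); q=p[130:250,200:400,::-1]
t,d=eyes.snapshot("top"); u=t[140:260,180:360,::-1]
f=lambda a,w,h:cv2.resize(a,(w,h),interpolation=cv2.INTER_CUBIC)
cv2.imwrite("pics/c9.png",np.hstack([f(q,420,252),f(u,378,252)]))
E
```

```text
wrist_force: [-0.1, 1.0, 0.3]
width: 0.0303
wrist_force: [0.4, -0.4, 0.2]
width: 0.0301
t 15.55 station mm [-123.3  118.5  168.2] yaw in station deg 90.0 rp [-180.    0.] F [ 0.4 -0.4  0.2] w 30.1
shift tool mm [ 1.6 -1.7 94.2]
```

View pics/c9.png

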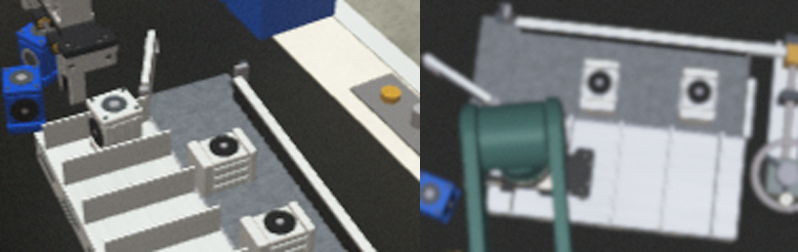

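Housings 2 and 3 lie cover up in the channel. Housing 1 is unmoved. Same push, and it starts further back.

```bash
python3 -m jog '[[[0,0,0],[1,0,40],0.36],[[0,0,0],[1,0,80],0.36],[[0,0,0],[1,0,93],0.36],[[0,0,0],[1,0,93],0.36],[[0,0,0],[1,0,93],0.36]]'|tail -2; python3 go.py
python3 -m jog '[[[0,0,0],[0,8,0],0.36],[[0,0,0],[0,20,0],0.36],[[0,0,0],[0,32,0],0.36],[[0,0,0],[0,44,0],0.36],[[0,0,0],[0,56,0],0.36]]'|grep force
python3 -m jog '[[[0,0,0],[0,8,0],0.36],[[0,0,0],[0,16,0],0.36],[[0,0,0],[0,24,0],0.36],[[0,0,0],[0,30,0],0.36],[[0,0,0],[0,35,0],0.36]]'|grep force
python3 -m jog '[[[0,0,0],[0,3,0],0.36],[[0,0,0],[0,6,0],0.36],[[0,0,0],[0,9,0],0.36]]'|grep force; python3 go.py
```

```text
wrist_force: [-0.4, -0.3, 0.7]
width: 0.0299
t 16.15 station mm [-121.9  119.3   76.8] yaw in station deg 89.9 rp [179.9  -0. ] F [-0.4 -0.3  0.7] w 29.9
wrist_force: [-7.9, 0.9, 6.8]
wrist_force: [-6.9, 0.2, 6.1]
wrist_force: [0.5, -0.1, 6.0]
t 17.45 station mm [-20.8 119.6  77.1] yaw in station deg 90.0 rp [179.7  -0. ] F [ 0.5 -0.1  6. ] w 30.0
```

```bash
python3 -m jog '[[[0,0,0],[0,4,0],0.36],[[0,0,0],[0,8,0],0.36],[[0,0,0],[0,8,0],0.36]]'|grep force; python3 -m jog '[[[0,0,0],[0,4,0],0.36],[[0,0,0],[0,8,0],0.36],[[0,0,0],[0,8,0],0.36],[[0,0,0],[0,8,0],0.36]]'|grep force;python3 go.py
```

```text
wrist_force: [0.1, -0.8, 0.2]
wrist_force: [0.3, 1.2, -0.1]
t 18.15 station mm [ -7.3 119.4  74.8] yaw in station deg 90.0 rp [-179.9    0. ] F [ 0.3  1.2 -0.1] w 29.9
```

```bash
python3 -m jog '[[[0,0,0],[0,-25,0],0.36],[[0,0,0],[0,-50,-20],0.36],[[0,0,0],[0,-60,-60],0.36],[[0,0,0],[0,-80,-92],0.36],[[0,0,0],[-20,-98,-92],0.1]]'|tail -2
python3 -m jog '[[[0,0,0],[-45,0,0],0],[[0,0,0],[-90,0,0],0],[[0,0,0],[-135,0,0],0],[[0,0,0],[-180,0,0],0],[[0,0,0],[-225,0,0],0]]'|tail -2
python3 -m jog '[[[0,0,0],[-45,0,0],0],[[0,0,0],[-90,0,0],0],[[0,0,0],[-136,0,0],0],[[0,0,0],[-136,0,0],0],[[0,0,0],[-136,0,0],0]]'|tail -2
python3 go.py -105 -261.5 98
python3 - <<'E'
from st import *
p,d=eyes.snapshot("side"); q=p[130:310,200:400,::-1]
print(w2p("wrist",tw(ST,[[-.105,-.2615,.124]])))
t,d=eyes.snapshot("wrist"); u=t[:,100:460,::-1]
f=lambda a,w,h:cv2.resize(a,(w,h),interpolation=cv2.INTER_CUBIC)
cv2.imwrite("pics/c10.png",np.hstack([f(q,400,360),f(u,360,420)[:360]]))
E
```

```text
wrist_force: [0.5, -1.4, 0.4]
width: 0.0351
wrist_force: [1.6, 0.1, -0.4]
width: 0.0467
wrist_force: [0.3, 0.3, 0.6]
width: 0.047
t 19.65 station mm [-105.7 -261.7  166.8] yaw in station deg 89.8 rp [-179.9   -0.1] F [0.3 0.3 0.6] w 47.0
shift tool mm [ 0.1  0.8 68.8]
[[287.94057404 227.95530736]]
```

View pics/c10.png

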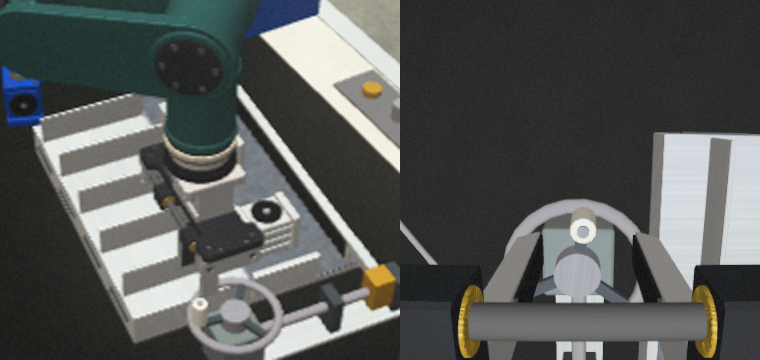

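```bash
cat > hm.py <<'E'
from st import *
c=eyes.camera_params("top"); T=c["world_to_cam"]; p,d=eyes.snapshot("top")
v,u=np.mgrid[:420,:560]; uv=np.c_[u.ravel(),v.ravel()].astype(float)
n=cv2.undistortPoints(uv[:,None],c["mtx"],np.array([c["k1"],0,0,0,0.]))[:,0]; z=d.ravel()
P=(np.c_[n[:,0]*z,-n[:,1]*z,-z]-T[:3,3])@T[:3,:3]; S=ws(P)*1e3
m=(z>0)&(S[:,0]>8)&(S[:,0]<96+45)&(abs(S[:,1])<196)
b=(S[:,2]>64)&(S[:,2]<140)
for lo,hi in((80,165),(5,80),(-165,-80)):
    k=m&b&(S[:,1]>lo)&(S[:,1]<hi); q=S[k]
    if len(q): print(lo,"n",len(q),"x",np.percentile(q[:,0],[2,98]).round(),"y",np.percentile(q[:,1],[2,98]).round(),"z med",np.percentile(q[:,2],[10,50,90]).round())
dk=m&b&(p.reshape(-1,3).max(1)<70)
for lo,hi in((80,165),(5,80),(-165,-80)):
    k=dk&(S[:,1]>lo)&(S[:,1]<hi); print("dark",k.sum(),np.median(S[k],0).round() if k.any() else "")
E
python3 hm.py
```

```text
80 n 374 x [17. 97.] y [ 94. 146.] z med [68. 73. 79.]
5 n 374 x [14. 95.] y [17. 68.] z med [67. 73. 79.]
-165 n 355 x [16. 96.] y [-142.  -93.] z med [67. 73. 79.]
dark 39 [ 57. 121.  73.]
dark 40 [59. 44. 75.]
dark 33 [  59. -117.   75.]
```

All three housings lie cover up (tops at 73–75 mm, x about 57). Gripping the crank for the clockwise wind.

```bash
python3 -m jog '[[[0,0,0],[-4,0,34],0],[[0,0,0],[-4,0,68],0],[[0,0,0],[-4,0,68],0],[[0,0,0],[-4,0,68],0.6],[[0,0,0],[-4,0,68],0.9]]' >/dev/null
python3 -m jog '[[[0,0,0],[0,0,0],0.9],[[0,0,0],[0,0,0],0.9],[[0,0,0],[0,0,0],0.9],[[0,0,0],[0,0,0],0.9]]'; python3 go.py
python3 - <<'E'
import numpy as np
s=-30;f0=174
for k in range(7):
    a=np.radians(f0+s*np.arange(1,6)); b=np.radians(f0)
    print(s,f0,[[int(round(45*(np.sin(x)-np.sin(b)))),int(round(45*(np.cos(x)-np.cos(b))))] for x in a]); f0+=5*s
E
```

```text
time: 20.7
tool_pos: [0.3898, -0.2838, 0.1011]
ee_rot: [3.139, 0.001, 1.487]
wrist_force: [-0.5, 0.9, 6.2]
width: 0.0175
t 20.7 station mm [-104.4 -265.8  101.1] yaw in station deg 90.0 rp [179.9   0.1] F [-0.5  0.9  6.2] w 17.5
-30 174 [[22, 8], [36, 26], [40, 49], [32, 71], [14, 86]]
-30 24 [[-23, 4], [-45, -5], [-59, -23], [-63, -46], [-55, -68]]
-30 -126 [[18, -15], [41, -18], [63, -10], [78, 8], [81, 31]]
-30 -276 [[-8, 22], [-26, 36], [-49, 40], [-71, 32], [-86, 14]]
-30 -426 [[-4, -23], [5, -45], [23, -59], [46, -63], [68, -55]]
-30 -576 [[15, 18], [18, 41], [10, 63], [-8, 78], [-31, 81]]
-30 -726 [[-22, -8], [-36, -26], [-40, -49], [-32, -71], [-14, -86]]
```

```bash
python3 -m jog '[[[0,0,0],[22,8,-2],0.9],[[0,0,0],[36,26,-2],0.9],[[0,0,0],[40,49,-2],0.9],[[0,0,0],[32,71,-2],0.9],[[0,0,0],[14,86,-2],0.9]]'|tail -2
python3 go.py
python3 -m jog '[[[0,0,0],[-23,4,0],0.9],[[0,0,0],[-45,-5,0],0.9],[[0,0,0],[-59,-23,0],0.9],[[0,0,0],[-63,-46,0],0.9],[[0,0,0],[-55,-68,0],0.9]]'|tail -2
python3 go.py
```

```text
wrist_force: [-6.3, -0.0, 4.2]
width: 0.0172
t 21.2 station mm [ -18.6 -249.5  101.1] yaw in station deg 90.1 rp [-179.9   -0.2] F [-6.3 -0.   4.2] w 17.2
wrist_force: [10.3, 9.7, 0.7]
width: 0.0175
t 21.7 station mm [ -86.  -305.4  101.2] yaw in station deg 89.9 rp [179.8  -0.3] F [10.3  9.7  0.7] w 17.5
```

```bash
python3 -m jog '[[[0,0,0],[18,-15,0],0.9],[[0,0,0],[41,-18,0],0.9],[[0,0,0],[63,-10,0],0.9],[[0,0,0],[78,8,0],0.9],[[0,0,0],[81,31,0],0.9]]'|tail -2
python3 -m jog '[[[0,0,0],[-8,22,0],0.9],[[0,0,0],[-26,36,0],0.9],[[0,0,0],[-49,40,0],0.9],[[0,0,0],[-71,32,0],0.9],[[0,0,0],[-86,14,0],0.9]]'|tail -2
python3 -m jog '[[[0,0,0],[-4,-23,0],0.9],[[0,0,0],[5,-45,0],0.9],[[0,0,0],[23,-59,0],0.9],[[0,0,0],[46,-63,0],0.9],[[0,0,0],[68,-55,0],0.9]]'|tail -2
python3 go.py
cat > bar.py <<'E'
from st import *
p,d=eyes.snapshot("top")
for y in (.16,.08,-.02,-.07):
    xs=np.arange(.09,.18,.001); uv=w2p("top",tw(ST,np.c_[xs,0*xs+y,0*xs+.058])).astype(np.float32)
    v=cv2.remap(p.mean(2).astype(np.float32),uv[None,:,0],uv[None,:,1],1)[0]; i=np.where(v>165)[0]; print(y,xs[i[[0,-1]]] if len(i) else None)
E
python3 bar.py
```

```text
wrist_force: [-3.7, -2.7, 1.3]
width: 0.0175
wrist_force: [-2.6, 12.9, 6.1]
width: 0.0172
wrist_force: [6.5, -7.8, -7.8]
width: 0.0174
t 23.2 station mm [ -97.6 -244.4  101.3] yaw in station deg 89.8 rp [179.9   0.2] F [ 6.5 -7.8 -7.8] w 17.4
0.16 [0.107 0.121]
0.08 [0.106 0.121]
-0.02 [0.106 0.12 ]
-0.07 [0.105 0.12 ]
```

8 mm left, as expected; the final arc goes to the stop.

```bash
python3 -m jog '[[[0,0,0],[15,18,0],0.9],[[0,0,0],[18,41,0],0.9],[[0,0,0],[10,63,0],0.9],[[0,0,0],[-8,78,0],0.9]]'|tail -2
python3 -m jog '[[[0,0,0],[-12,3,0],0.9],[[0,0,0],[-23,3,0],0.9]]'|tail -2
python3 -m jog '[[[0,0,0],[-8,-2,0],0.9],[[0,0,0],[-8,-2,0],0.9]]'|tail -2
python3 go.py; python3 bar.py
```

```text
wrist_force: [-6.7, 1.0, 4.2]
width: 0.0179
wrist_force: [6.0, 25.6, 7.0]
width: 0.0174
wrist_force: [12.4, 29.5, 4.3]
width: 0.0175
t 24.05 station mm [ -14.8 -269.7  101.1] yaw in station deg 90.2 rp [179.6  -1.6] F [12.4 29.5  4.3] w 17.5
0.16 [0.099 0.113]
0.08 [0.099 0.113]
-0.02 [0.098 0.112]
-0.07 [0.097 0.112]
```

The bar is home (face at 98 mm, 30 N at the stop). Releasing and going to the gate.

```bash
python3 -m jog '[[[0,0,0],[6,2,0],0.7],[[0,0,0],[6,2,0],0.2],[[0,0,0],[6,2,0],0.1],[[0,0,0],[6,2,0],0.1],[[0,0,0],[6,2,0],0.1]]'|tail -2
python3 -m jog '[[[0,0,0],[0,0,-40],0.1],[[0,0,0],[0,0,-80],0.1],[[0,0,0],[0,0,-100],0.5],[[0,0,0],[40,0,-100],1],[[0,0,0],[85,0,-100],1]]'|tail -2
python3 -m jog '[[[0,0,0],[48,2,0],1],[[0,0,0],[96,4,0],1],[[0,0,0],[144,6,0],1],[[0,0,0],[192,8,0],1],[[0,0,0],[240,10,0],1]]' |tail -2
python3 -m jog '[[[0,0,0],[48,2,0],1],[[0,0,0],[96,4,0],1],[[0,0,0],[144,6,0],1],[[0,0,0],[192,8,0],1],[[0,0,0],[192,8,0],1]]' |tail -2
python3 go.py 10 312 50; python3 bar.py; python3 hm.py
python3 - <<'E'
from st import *
print(w2p("wrist",tw(ST,[[.051,.29,.075],[.004,.202,.075]])))
p,d=eyes.snapshot("side"); q=p[90:310,180:400,::-1]
t,d=eyes.snapshot("wrist"); u=t[:,:,::-1]
f=lambda a,w,h:cv2.resize(a,(w,h),interpolation=cv2.INTER_CUBIC)
cv2.imwrite("pics/c11.png",np.hstack([f(q,330,330),f(u,440,330)]))
E
```

```text
wrist_force: [0.7, 0.1, 0.4]
width: 0.0416
wrist_force: [0.5, -0.6, -0.3]
width: 0.0218
wrist_force: [0.2, 0.1, 0.3]
width: 0.0001
wrist_force: [-0.0, 0.0, 0.2]
width: 0.0007
t 26.1 station mm [  1.7 244.9 200.7] yaw in station deg 90.3 rp [-180.    -0.1] F [-0.   0.   0.2] w 0.7
shift tool mm [ 66.8   8.7 150.8]
0.16 [0.099 0.113]
0.08 [0.099 0.113]
-0.02 [0.098 0.113]
-0.07 [0.097 0.113]
80 n 378 x [17. 98.] y [ 94. 147.] z med [67. 73. 79.]
5 n 376 x [14. 95.] y [16. 68.] z med [68. 73. 79.]
-165 n 358 x [16. 97.] y [-142.  -92.] z med [67. 73. 79.]
dark 41 [ 59. 121.  74.]
dark 39 [59. 42. 75.]
dark 38 [  60. -117.   76.]
[[343.39015578 252.71521314]
 [244.6900724  201.95097452]]
```

View pics/c11.png

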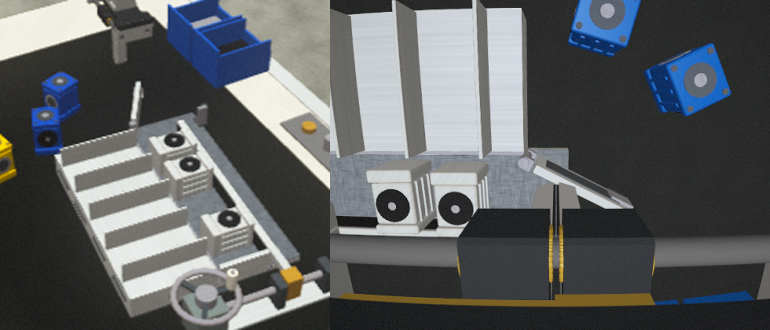

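Housings and bar are in place, and the gate stands where computed (wrist panel at about 599,199). Lowering outside the gate and pushing it along its arc.

```bash
python3 -m jog '[[[0,0,0],[34,4,0],1],[[0,0,0],[66,8,0],1],[[0,0,0],[66,8,50],1],[[0,0,0],[66,8,95],1],[[0,0,0],[66,8,130],1]]'|tail -2
python3 -m jog '[[[0,0,0],[0,0,20],1],[[0,0,0],[0,0,20],1],[[0,0,0],[0,0,20],1]]'|tail -2
python3 go.py 10 312 50
python3 -m jog '[[[0,0,0],[-13,25,0],1],[[0,0,0],[-20,39,0],1],[[0,0,0],[-27,52,0],1],[[0,0,0],[-35,62,0],1],[[0,0,0],[-44,72,0],1]]'|tail -2
python3 -m jog '[[[0,0,0],[-12,7,0],1],[[0,0,0],[-23,14,0],1],[[0,0,0],[-30,17,0],1],[[0,0,0],[-36,19,0],1],[[0,0,0],[-36,19,0],1]]'|tail -2
python3 go.py 104 219 50
```

```text
wrist_force: [0.9, 0.9, -1.0]
width: 0.0005
wrist_force: [0.6, 0.2, 0.3]
width: 0.0002
t 27.1 station mm [ 11.  305.1  52.2] yaw in station deg 89.8 rp [180.  -0.] F [0.6 0.2 0.3] w 0.2
shift tool mm [ 6.9 -1.   2.2]
wrist_force: [-1.7, 0.3, 0.9]
width: 0.0007
wrist_force: [-0.5, 6.9, -0.2]
width: 0.0002
t 28.1 station mm [100.2 229.4  51.5] yaw in station deg 90.0 rp [-179.9   -0.4] F [-0.5  6.9 -0.2] w 0.2
shift tool mm [-10.4   3.8   1.4]
```

```bash
python3 -m jog '[[[0,0,0],[-4,1,0],1],[[0,0,0],[-8,2,0],1],[[0,0,0],[-8,2,0],1]]'|grep force; python3 go.py
python3 -m jog '[[[0,0,0],[-4,1,0],1],[[0,0,0],[-6,1,0],1],[[0,0,0],[-6,1,0],1]]'|grep force; python3 go.py
```

```text
wrist_force: [-1.2, 0.5, -0.3]
t 28.4 station mm [102.1 220.5  51.5] yaw in station deg 90.1 rp [-179.9   -0.1] F [-1.2  0.5 -0.3] w 0.1
wrist_force: [-2.4, 16.4, 0.2]
t 28.7 station mm [102.3 219.6  51.6] yaw in station deg 90.1 rp [-179.9   -0.8] F [-2.4 16.4  0.2] w 0.2
```

The force fell at the shut position and then rose to 16 N against the stop, so the latch seems in. Backing off for a last check.

```bash
python3 -m jog '[[[0,0,0],[20,0,0],1],[[0,0,0],[50,0,0],1],[[0,0,0],[50,0,-50],1],[[0,0,0],[50,-30,-100],1],[[0,0,0],[80,-60,-140],1]]'|tail -2
python3 -m jog '[[[0,0,0],[40,-40,0],1],[[0,0,0],[60,-80,-20],1],[[0,0,0],[60,-120,-20],1],[[0,0,0],[60,-120,-20],1],[[0,0,0],[60,-120,-20],1]]'|tail -2
python3 go.py; python3 bar.py; python3 hm.py
python3 - <<'E'
from st import *
p,d=eyes.snapshot("side"); q=p[130:310,200:400,::-1]
t,d=eyes.snapshot("top"); u=t[140:260,180:360,::-1]
f=lambda a,w,h:cv2.resize(a,(w,h),interpolation=cv2.INTER_CUBIC)
cv2.imwrite("pics/c12.png",np.hstack([f(q,400,360),f(u,400,267)[:267] if 0 else cv2.copyMakeBorder(f(u,400,267),0,93,0,0,0)]))
for n,a in(("side",p),("top",t)):
  for th in (0,.03,.06,.12):
    print(n,th,w2p(n,tw(ST,[.004+.14*np.cos(th),.202+.14*np.sin(th),.075])))
E
```

```text
wrist_force: [0.1, 1.0, 1.3]
width: 0.0002
wrist_force: [1.4, 0.5, 0.1]
width: 0.0005
t 29.7 station mm [-67.6 345.3 200.9] yaw in station deg 90.0 rp [179.9   0. ] F [1.4 0.5 0.1] w 0.5
0.16 [0.099 0.113]
0.08 [0.099 0.113]
-0.02 [0.098 0.113]
-0.07 [0.097 0.113]
80 n 382 x [ 17. 100.] y [ 94. 147.] z med [67. 73. 79.]
5 n 379 x [15. 96.] y [16. 68.] z med [67. 73. 78.]
-165 n 367 x [15. 97.] y [-142.  -92.] z med [67. 73. 79.]
dark 40 [ 59. 121.  75.]
dark 40 [58. 42. 74.]
dark 37 [  59. -118.   76.]
side 0 [[308.48028768 160.49078554]]
side 0.03 [[307.88036039 159.74230825]]
side 0.06 [[307.24646245 159.00698249]]
side 0.12 [[305.87954029 157.57795276]]
top 0 [[221.86235838 149.87683051]]
top 0.03 [[220.64797054 149.77334758]]
top 0.06 [[219.43032913 149.70510773]]
top 0.12 [[216.98947099 149.67451606]]
```

View pics/c12.png

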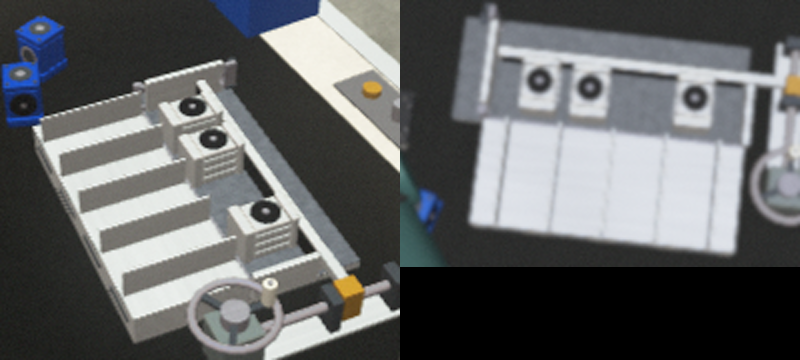

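The gate is shut: its free end is at top pixel (221.4,149), against (221.9,149.9) predicted for 0 rad. The bar is home and three housings lie cover up. Handing in.

```bash
python3 -c "
from bench import close_job; print(close_job())"
```

```text
the job is handed in; nothing more can be done
None
```

The whole sequence is done and handed in at about 30 s of robot time. I wound the bar back to its outer stop and pushed the three housings present over the step. Then I wound the bar home and pushed the gate shut.

Last checks:
- **Housings:** all three lie cover up, with tops 73–76 mm above the bench and centres at station x about 57 mm. None was seen to be knocked aside.
- **Bar:** its face is at 97–99 mm, which is home within my measuring error of about 2 mm. It came up against the stop at about 30 N.
- **Gate:** its free end is within about half a pixel of the position for 0 rad. The push force dropped as it reached the shut position, then rose to 16 N against the stop, so I take the latch as snapped in. I could not see the bolt itself.
- **Robot and other things:** the arm is clear and nothing touches it. I never took the tool near the cup, screwdriver, motor or the blue and yellow look-alikes, but I did not re-measure their positions at the end.

No check failed or disagreed.

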